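# Hold a wall lamp home on the spring contacts of the test jig

## Task

Test the small wall lamp: take it off the dark mat and lay it on the black bed of the orange test jig, brass contacts towards the spring plunger and its long base edge flush against the aluminium fence, with the plunger not yet pushed in. Then slide it along the fence against the plunger until its end cap is hard up against the two steel stops, without ramming it, and finish while holding it there, pressed firmly home but not forced; do not let go. Do not shift the white driver box on the mat or the round downlight beside it.

Things in the scene. Friction and masses are not known exactly. Their poses are not given: they have to be found in the camera images.
- lamp: Small wall lamp, 0.22-0.45 kg, 150 (its x) x 62 (y) x 54 mm high; origin centre of underside, z up. Black base plate 12 thick; on it a warm white opal block, y -23 to 23, x -71 to 67, z 12 to 52: grip it there, across y. Black end cap at +x, 8 thick, 62 wide, its outer face (x = 75) with two brass contacts. Starts level on the mat (top 4 mm above the table), beside a white driver box
- lamp_contacts (a point): Centre of the outer face of the lamp's end cap, between the two brass contacts: lamp (75, 0, 27) mm, axes as the lamp
- lamp_edge_front (a point): Point on the lamp's base edge that goes against the fence, near the contact end: lamp (70, 31, 6) mm
- lamp_edge_rear (a point): The same edge near the other end: lamp (-70, 31, 6) mm
- jig: Fixed orange test jig; origin on the table under it, z up, x = pushing direction to plunger and stops (mm). Box x -160..160, y -100..70, top z 45. Slick black bed (friction about 0.25) top z 50, x -152..82, y -50..34. Fence on the +y side: face at y 31, x -152..72, top z 60, 22 thick. -y side and -x end open (switches no higher than z 55). Stop block x 93..125, y -37..37, up to z 98
- stop: Stop block of the jig with two round steel stop buttons (14 mm diameter) facing -x, their faces at jig x = 85, at jig y = -24 and +24, z = 77. Origin and axes the same as the jig's (not at the buttons)
- plunger_tip (a point): Centre of the face of the spring plunger's black head (26 wide, 18 high, two brass studs): at rest jig (74, 0, 77) mm, i.e. 11 mm in front of the stop buttons; it moves with the plunger, axes as the jig
- plunger (a joint): How far the plunger is pushed in, m: 0 at rest, 0.011 when the lamp meets the stops. Spring force 4 N at rest, growing 0.5 N per mm, 9.5 N at the stops: it pushes the lamp back out if let go
- nest (a point): Where the lamp's origin lies when it is home (flush to the fence and against the stops): jig (10, 0, 50) mm, axes as the jig; the lamp's axes are then parallel to these
- driver: Bystander: white LED driver box 154 x 42 x 28 mm lying on the mat; origin centre of underside, x along its length
- downlight: Bystander: round black downlight, 82 mm diameter, 23 high, on the table; origin centre of underside
Not all that is in view belongs to the job. Leave any red or turquoise look-alike of the lamp alone.

How it is judged:
On the way:
1. the lamp lies on the bed, contacts towards the plunger, base edge flush to the fence (within 3 mm at both ends), plunger pushed in less than 3 mm (y of lamp_edge_front in the frame of nest between 0.028 and 0.034 m and y of lamp_edge_rear in the frame of nest between 0.028 and 0.034 m and z of lamp in the frame of nest below 0.004 m and x of lamp in the frame of nest above -0.1 m and x of lamp_contacts in the frame of nest below 0.07 m and value of joint plunger below 0.003 m), for 0.1 s.
At the end, for the whole second after the job is handed in: Robot still bears on the lamp (over 2 N); plunger in by 9.5 mm or more; end cap at the stops (face 1.5 mm short at most), bearing on them with 1.5 to 25 N; both ends of the base edge within 3 mm of the fence; lamp flat on the bed (within 3 mm, 0.035 rad) and still (value of joint plunger above 0.0095 m and x of lamp_contacts in the frame of nest between 0.0735 and 0.0775 m and y of lamp_edge_front in the frame of nest between 0.028 and 0.034 m and y of lamp_edge_rear in the frame of nest between 0.028 and 0.034 m and z of lamp in the frame of nest below 0.003 m and angle between lamp's own z axis and vertical below 0.035 rad and contact force between lamp and stop between 1.5 and 25 N and contact force between any of the fingers, the arm and lamp above 2 N and linear speed of lamp below 0.01 m/s); the arm keeps its last pose, push and grip.
It fails at once if the lamp is rammed or dropped: it pushes on the stops with more than 40 N or on the jig in all with more than 60 N (contact force between lamp and stop above 40 N or contact force between lamp and jig above 60 N).
It fails at once if the driver box or the downlight is moved by more than 30 mm (distance of any of driver, downlight from where it was at the start of the episode above 0.03 m).
It also fails if it takes over 54 s, if anything falls off the work surface, if the arm or the gripper's body presses on something with over 40 N, if the wrist force passes 120 N, or if a joint passes its speed limit or range.

## Robot

A 6-joint arm with a two-finger parallel gripper is mounted at the origin on the work surface. World frame = base frame: x ahead of the robot, y to its left, z up, the work surface at z = 0. Lengths are in m, angles in rad, forces in N, time in s.
With the tool pointing down it reaches from about 0.35 to 0.775 m from the base axis. Payload 7.3 kg.
Tool frame: the origin (TCP) lies midway between the tips of the shut fingers; the grasp point (between the pads) lies 19 mm behind it (robot.grip_depth is the z of the grasp point in the tool frame, in m); z points along the fingers, y is the line along which they close (so a half turn about z gives the same grasp; the last joint's range is limited). The gripper opens to 92 mm and grips with 3 to 60 N. Pads are 19 mm wide; open, the fingers measure 130 mm over their backs; the gripper's body (75 mm by 190 mm) begins 47 mm behind the grasp point.
Start: joints at [1.057, 0.342, 1.524, -0, 1.275, -0.146], TCP at [0.189, 0.49, 0.227] pointing down, gripper open.
Joint ranges: [-2.53, 2.53], [-0.77, 2.02], [0.04, 2.7], [-1, 4.14], [0.28, 2.66], [-3.11, 3.11]. Speed limits (rad/s): [2.57, 2.57, 3.14, 3.14, 3.14, 3.14].

## Interface

Orientations are given as [roll, pitch, yaw] about the fixed x, y, z axes, in that order (R = Rz(yaw) Ry(pitch) Rx(roll)).
In Python, from cell import robot, viewer gives the robot as it stands.
- The arm moves only by the tool step_arm, never from a script. Its argument "increments" is a list of rows, each an object with "delta_pos": the shift along the tool's x, y, z in cm, a list of three; "dr": the turn, a rotation vector about the tool's x, y, z in degrees, a list of three; "fingers": the closure, from -1 (fully open) to 1 (shut), so that 0 is half open. In form: [{"delta_pos": [tx, ty, tz], "dr": [wx, wy, wz], "fingers": fingers}, ...]. A call has exactly 5 rows; each row is the pose to reach, as a shift and turn from the pose commanded when the call began, along the tool's axes at that moment; what a row does not reach only later rows make up. A row lasts 1/8 s, in which the tool goes at most 62.5 mm and 10.7 degrees, less where a joint would pass 70% of its speed; a pose out of reach is approached as far as the arm can. A call with a gripper value outside its range is refused whole. The fingers move at their own pace and stop on an object; "newtons" is the grip in N (left out, the last holds). Time passes only in rows, so rows that repeat a pose let the fingers close, or fill a call up. It gives the time, the measured TCP pose, the force, the opening and the grip force at its end, in the units of the state.
- robot.observe(): the state, without advancing time (a new reading comes with each control period).
- viewer.read_camera(name): name is "scene" or "top"; returns the picture (384x512x3 uint8, red, green, blue); there is no depth.
- viewer.camera_params(name): a dict with "K" (3x3 intrinsics, pixels), "k1" (the pictures are not rectified: a ray, as slopes to the right and down, at radius r is drawn at 1 + k1 r^2 times it, then the intrinsics apply), "T" (4x4, takes a point from camera to world coordinates). Camera axes: x right, y down, z forward; pixel columns grow to the right and rows downward; lengths in m; the calibration is good to about 2 mm. A picture is of the moment at which its call begins. camera_params takes no time and is no camera call.
- robot.hand_in(): hands the job in; it is judged then, once.
The state is a dict: "time": time; "qpos": joint angles; "qvel": joint speeds; "joint_efforts": joint torques, N m; "tool_pos": TCP position; "tool_rot": TCP orientation; "contact_force": force on the tool from outside, world axes, zero at the start; "torque": the same for the moment, N m; "opening": finger opening in m; "grip_force": force on a finger pad.
Only numpy, scipy, OpenCV 4.12 (cv2) and the standard library are available. Lean on these libraries where they do the work, as an engineer would, in place of code of your own. Each camera call takes 0.05 s, during which the arm holds its last target. There are 200 camera calls.

## Working session

There is one attempt and no reset: what is moved stays moved. The work goes in short steps, Python scripts to look and compute and a tool call to move; the robot and the scene stay as the last step left them, time stands still between calls to the robot, and variables do not carry over. Pictures are saved under pics/ and viewed, at most 10 in all, crops included, and the job is handed in when it is done.

Besides the shell and the picture viewer there is one more tool, called after "Call:" in YAML: its name, and indented under it one key for each argument. step_arm: Moves the arm, as the interface text tells. Its arguments: {"type":"object","properties":{"increments":{"type":"array"},"newtons":{"type":"number"}},"required":["increments"]}

```bash
mkdir -p pics
cat > h.py <<'E'
import numpy as np, cv2
from cell import robot, viewer
def ray(c,uv):
    p=viewer.camera_params(c);K=np.array(p['K']);k=p['k1'];T=np.array(p['T'])
    d=np.array([(uv[0]-K[0,2])/K[0,0],(uv[1]-K[1,2])/K[1,1]]);s=d.copy()
    for _ in range(30): s=d/(1+k*(s@s))
    return T[:3,3],T[:3,:3]@np.array([*s,1])
def onz(c,uv,z):
    o,d=ray(c,uv);return o+d*(z-o[2])/d[2]
def proj(c,P):
    p=viewer.camera_params(c);K=np.array(p['K']);T=np.array(p['T'])
    q=T[:3,:3].T@(np.array(P)-T[:3,3]);s=q[:2]/q[2];s=s*(1+p['k1']*(s@s))
    return K[:2,:2]@s+K[:2,2]
def snap(c,n):
    im=viewer.read_camera(c)[:,:,::-1].copy();cv2.imwrite(f'pics/{n}.png',im);return im
E
python3 - <<'E'
from h import *
for c in('top','scene'):
    im=snap(c,c+'0');cv2.imwrite(f'pics/{c}0b.png',cv2.resize(im,(768,576),interpolation=cv2.INTER_CUBIC))
    print(np.round(viewer.camera_params(c)['T'],2).tolist())
print(robot.observe())
E
```

```text
[[-0.02, -0.99, 0.14, 0.31], [-1.0, 0.01, -0.01, 0.21], [0.01, -0.14, -0.99, 1.12], [0.0, 0.0, 0.0, 1.0]]
[[0.59, 0.46, -0.66, 1.48], [0.81, -0.31, 0.5, -0.57], [0.02, -0.83, -0.55, 0.92], [0.0, 0.0, 0.0, 1.0]]
{'time': 0.1, 'qpos': array([ 1.05703299e+00,  3.42652634e-01,  1.52489667e+00, -1.09927311e-05,
        1.27539721e+00, -1.45976855e-01]), 'qvel': array([ 0.00159495, -0.00014046, -0.00309318,  0.00043012, -0.00091664,
       -0.00045588]), 'joint_efforts': array([ 1.95946763e-03, -4.32006204e+01, -2.44694781e+01,  7.19944225e-02,
        5.24846662e-02, -8.81816459e-05]), 'tool_pos': array([0.18856066, 0.48959269, 0.22612334]), 'tool_rot': array([-3.14025167e+00, -1.86530346e-04,  2.77380926e+00]), 'contact_force': array([-0.15877053,  0.65861191, -0.04818361]), 'torque': array([-0.00311331, -0.00140736, -0.00725735]), 'grip_force': 0.0, 'opening': 0.09179489069436074}
```

View pics/top0b.png

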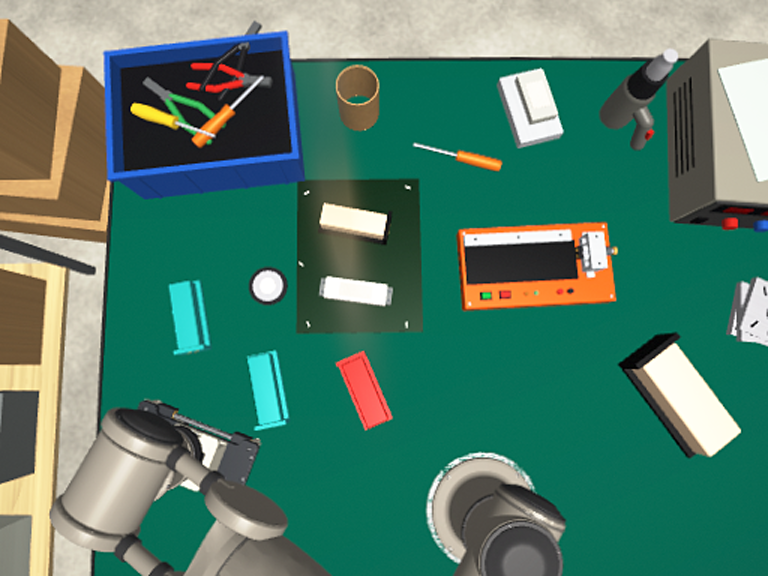

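View pics/scene0b.png

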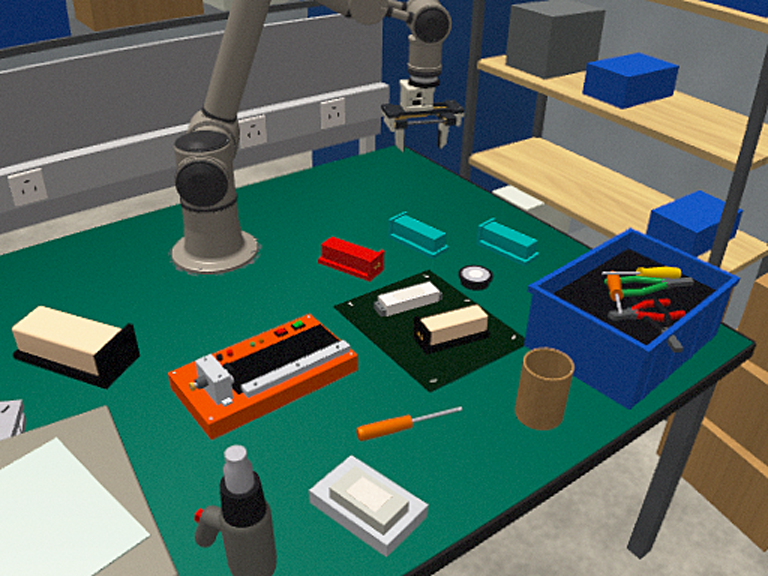

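The top view shows the lamp at about (355,222) in the 1.5x picture, cap to the right. The driver box is below it at (355,290), the downlight is at (268,285), and the jig is at (537,265) with its plunger on the right, so the lamp and jig already point roughly the same way. Next I measure the lamp and the jig.

Run:
```python
from h import *
im=cv2.imread('pics/top0.png');hsv=cv2.cvtColor(im,cv2.COLOR_BGR2HSV)
def rect(m,x0,y0,x1,y1,n):
    mm=np.zeros_like(m);mm[y0:y1,x0:x1]=m[y0:y1,x0:x1]
    cs,_=cv2.findContours(mm,0,2);c=max(cs,key=cv2.contourArea)
    b=cv2.boxPoints(cv2.minAreaRect(c));print(n,cv2.contourArea(c),b.round(1).tolist());return b
print(hsv[140:165:2,235].tolist())
def wr(b,z,n):
    P=np.array([onz('top',q,z)[:2] for q in b]);e=[np.linalg.norm(P[i]-P[i-1]) for i in(1,2)]
    L=(P[1]-P[0]) if e[0]>e[1] else (P[2]-P[1])
    print(n,'ctr',P.mean(0).round(4),'size',np.round(e,4),'axisdeg',np.degrees(np.arctan2(L[1],L[0])).round(2));print(P.round(4).tolist())
v=hsv[:,:,2]
lamp=((hsv[:,:,0]>8)&(hsv[:,:,0]<30)&(hsv[:,:,1]>25)&(v>225)).astype(np.uint8)
wr(rect(lamp,205,128,270,170,'lamp'),.056,'lamp')
lamp=((hsv[:,:,0]>5)&(hsv[:,:,0]<35)&(hsv[:,:,1]>20)&(v>120)).astype(np.uint8)
rect(lamp,205,128,270,170,'lampall')
o=((hsv[:,:,0]>3)&(hsv[:,:,0]<20)&(hsv[:,:,1]>180)&(v>190)).astype(np.uint8)
wr(rect(o,300,140,420,215,'jig'),.045,'jig')
w=((hsv[:,:,1]<30)&(v>170)).astype(np.uint8)
wr(rect(w,205,180,270,210,'drv'),.032,'driver')
crop=im[135:215,200:420];cv2.imwrite('pics/c.png',cv2.resize(crop,None,fx=3.6,fy=3.6,interpolation=cv2.INTER_NEAREST))
```

```text
[[30, 19, 255], [25, 25, 255], [25, 24, 255], [26, 23, 255], [26, 22, 255], [27, 21, 255], [27, 28, 255], [16, 83, 185], [18, 75, 102], [18, 77, 99], [29, 68, 102], [28, 68, 102], [28, 69, 103]]
lamp 164.5 [[213.39999389648438, 146.0], [215.39999389648438, 134.89999389648438], [257.1000061035156, 142.5], [255.10000610351562, 153.60000610351562]]
lamp ctr [0.6078 0.2583] size [0.0365 0.1338] axisdeg -101.41
[[0.603, 0.3269], [0.6389, 0.3206], [0.6124, 0.1894], [0.5767, 0.1964]]
lampall 408.0 [[211.8000030517578, 151.5], [215.0, 134.39999389648438], [257.8999938964844, 142.39999389648438], [254.6999969482422, 159.5]]
jig 1954.5 [[305.70001220703125, 152.6999969482422], [407.20001220703125, 147.10000610351562], [410.1000061035156, 200.39999389648438], [308.6000061035156, 205.89999389648438]]
jig ctr [ 0.5022 -0.128 ] size [0.3282 0.172 ] axisdeg -87.44
[[0.5803, 0.0356], [0.595, -0.2923], [0.423, -0.2881], [0.4106, 0.0327]]
drv 562.0 [[214.6999969482422, 197.89999389648438], [216.6999969482422, 183.5], [261.3999938964844, 189.60000610351562], [259.5, 204.0]]
driver ctr [0.4538 0.2516] size [0.0461 0.1425] axisdeg -98.68
[[0.4416, 0.325], [0.4873, 0.3188], [0.4658, 0.1779], [0.4203, 0.1849]]
```

View pics/c.png

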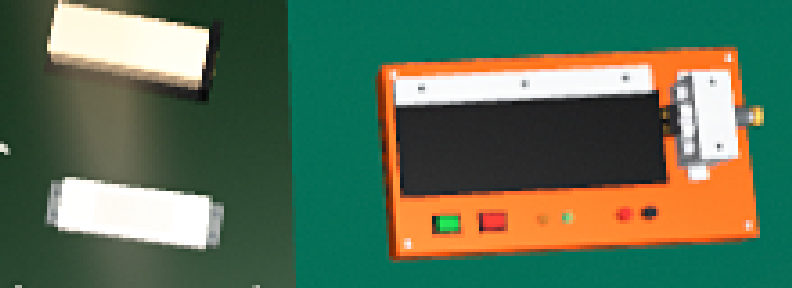

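Run:
```python
from h import *
im=cv2.imread('pics/top0.png').astype(float);g=im[:,:,0] # blue: cream/white high, orange & black low
r=im[:,:,2]
def edge(ch,fixed,a,b,axis,th,rev=False):
    # first crossing of th going a->b ; axis 0: along rows at column fixed
    idx=np.arange(a,b,1 if b>a else -1);p=ch[idx,fixed] if axis==0 else ch[fixed,idx]
    s=p>th;k=np.nonzero(s[1:]!=s[:-1])[0]
    if len(k)==0:return None
    k=k[0];t=(th-p[k])/(p[k+1]-p[k]);x=idx[k]+t*(idx[k+1]-idx[k])
    return (fixed,x) if axis==0 else (x,fixed)
def line(ch,rng,a,b,axis,th,z,n):
    P=np.array([onz('top',e,z)[:2] for f in rng if (e:=edge(ch,f,a,b,axis,th))])
    vx,vy,x0,y0=cv2.fitLine(P.astype(np.float32),cv2.DIST_HUBER,0,1e-4,1e-4).ravel()
    d=np.array([vx,vy]);nn=np.array([-vy,vx]);res=(P-[x0,y0])@nn
    ang=np.degrees(np.arctan2(vy,vx))
    print(n,len(P),'pt',round(x0,4),round(y0,4),'ang',round(float(ang),2),'rms mm',(np.median(abs(res))*1e3).round(2));return np.array([x0,y0]),d
bl=line(g,range(218,253),125,150,0,150,.056,'lamp back y+23')
fl=line(r,range(218,250),145,170,0,220,.056,'lamp front y-23')
le=line(g,range(139,145),205,225,1,150,.056,'lamp rear x-71')
fb=line(g,range(314,375),145,165,0,130,.060,'fence back y53')
bf=line(r,range(315,380),182,195,0,130,.050,'bed front y-50')
bL=line(r,range(168,185),330,300,1,130,.050,'bed rear x-152')
bR=line(r,range(172,184),375,395,1,130,.050,'bed right x82')
fR=line(g,range(155,158),370,390,1,130,.060,'fence right x72')
ob=line(r,range(315,400),145,160,0,130,.045,'box back y70')
```

```text
lamp back y+23 35 pt 0.6252 0.2557 ang 78.4 rms mm 0.28
lamp front y-23 32 pt 0.5798 0.2639 ang 78.26 rms mm 0.39
lamp rear x-71 6 pt 0.6174 0.3249 ang -12.53 rms mm 0.28
fence back y53 61 pt 0.5701 -0.0688 ang -87.72 rms mm 0.18
bed front y-50 65 pt 0.4663 -0.0714 ang -87.73 rms mm 0.24
bed rear x-152 17 pt 0.5006 0.0256 ang 2.3 rms mm 0.31
bed right x82 12 pt 0.4933 -0.2083 ang 2.17 rms mm 0.29
fence right x72 3 pt 0.5632 -0.1898 ang 89.3 rms mm 3.21
box back y70 85 pt 0.5872 -0.0986 ang -87.79 rms mm 0.32
```

```bash
cat >> h.py <<'E'
from scipy.spatial.transform import Rotation as R
def to(xyz,yawdeg):
    s=robot.observe();A=R.from_euler('xyz',s['tool_rot']);B=R.from_euler('xyz',[np.pi,0,np.radians(yawdeg)])
    print('delta cm',(A.inv().apply(np.array(xyz)-s['tool_pos'])*100).round(2),'dr',np.degrees((A.inv()*B).as_rotvec()).round(2))
JO=np.array([.5186,-.1256]);Ja=np.radians(-87.74)
def jig(x,y): c,s=np.cos(Ja),np.sin(Ja);return JO+[c*x-s*y,s*x+c*y]
E
python3 -c "
from h import *
to([.602,.2577,.16],78.33)"
```

```text
delta cm [-46.92  -6.76   6.61] dr [-7.00e-02  5.00e-02  8.06e+01]
```

Call:
step_arm:
  increments:
    - {"delta_pos":[-4,-0.6,0],"dr":[0,0,8],"fingers":-1}
    - {"delta_pos":[-9,-1.3,0],"dr":[0,0,18],"fingers":-1}
    - {"delta_pos":[-15,-2.1,0],"dr":[0,0,28],"fingers":-1}
    - {"delta_pos":[-21,-3,0],"dr":[0,0,38],"fingers":-1}
    - {"delta_pos":[-27,-3.9,0],"dr":[0,0,48],"fingers":-1}

```text
time: 0.72
tool_pos: [0.428, 0.3552, 0.2264]
tool_rot: [-3.141, -0.0, 1.93]
contact_force: [0.8, 1.8, 0.0]
opening: 0.092
grip_force: 0.0
```

```bash
python3 -c "
from h import *
to([.602,.2577,.14],78.33)"
```

```text
delta cm [-15.25  12.86   8.64] dr [-3.000e-02  0.000e+00  3.227e+01]
```

Call:
step_arm:
  increments:
    - {"delta_pos":[-4,3.5,2],"dr":[0,0,8],"fingers":-1}
    - {"delta_pos":[-8,7,4],"dr":[0,0,17],"fingers":-1}
    - {"delta_pos":[-12,10,6],"dr":[0,0,26],"fingers":-1}
    - {"delta_pos":[-15.2,12.8,8.6],"dr":[0,0,32.3],"fingers":-1}
    - {"delta_pos":[-15.2,12.8,8.6],"dr":[0,0,32.3],"fingers":-1}

```text
time: 1.35
tool_pos: [0.6012, 0.2575, 0.137]
tool_rot: [-3.137, 0.003, 1.368]
contact_force: [0.4, -0.4, 0.3]
opening: 0.0916
grip_force: 0.0
```

```bash
python3 -c "
from h import *
to([.602,.2577,.020],78.33)
im=snap('scene','s1');cv2.imwrite('pics/s1b.png',cv2.resize(im[150:270,220:380],None,fx=4,fy=4,interpolation=cv2.INTER_CUBIC))"
```

```text
delta cm [ 0.07  0.13 11.7 ] dr [-0.26  0.17  0.06]
```

View pics/s1b.png

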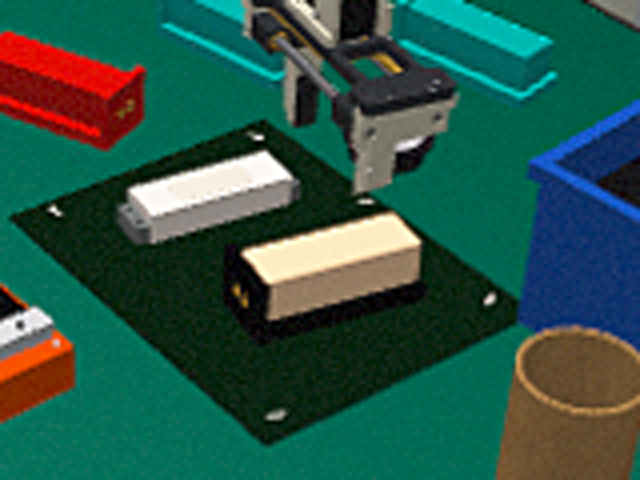

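The gripper hovers aligned above the lamp, with the brass contacts facing the jig side at (240,295) in the crop. I'll descend and grip.

Call:
step_arm:
  increments:
    - {"delta_pos":[0.1,0.1,3],"dr":[0,0,0],"fingers":-1}
    - {"delta_pos":[0.1,0.1,6],"dr":[0,0,0],"fingers":-1}
    - {"delta_pos":[0.1,0.1,9],"dr":[0,0,0],"fingers":-1}
    - {"delta_pos":[0.1,0.1,11],"dr":[0,0,0],"fingers":-1}
    - {"delta_pos":[0.1,0.1,11.6],"dr":[0,0,0],"fingers":-1}

```text
time: 2.02
tool_pos: [0.6003, 0.2619, 0.0244]
tool_rot: [-3.14, 0.0, 1.374]
contact_force: [-0.7, -0.3, 0.4]
opening: 0.0919
grip_force: 0.0
```

Call:
step_arm:
  increments:
    - {"delta_pos":[0,0,0],"dr":[0,0,0],"fingers":-0.2}
    - {"delta_pos":[0,0,0],"dr":[0,0,0],"fingers":0}
    - {"delta_pos":[0,0,0],"dr":[0,0,0],"fingers":0.3}
    - {"delta_pos":[0,0,0],"dr":[0,0,0],"fingers":0.3}
    - {"delta_pos":[0,0,0],"dr":[0,0,0],"fingers":0.3}
  newtons: 35

```text
time: 2.65
tool_pos: [0.6023, 0.261, 0.0251]
tool_rot: [3.14, -0.001, 1.372]
contact_force: [2.3, -0.3, -0.0]
opening: 0.0465
grip_force: 0.7
```

Call:
step_arm:
  increments:
    - {"delta_pos":[0,0,0],"dr":[0,0,0],"fingers":0.6}
    - {"delta_pos":[0,0,0],"dr":[0,0,0],"fingers":0.8}
    - {"delta_pos":[0,0,0],"dr":[0,0,0],"fingers":0.8}
    - {"delta_pos":[0,0,-0.5],"dr":[0,0,0],"fingers":0.8}
    - {"delta_pos":[0,0,-1],"dr":[0,0,0],"fingers":0.8}
  newtons: 35

```text
time: 3.28
tool_pos: [0.6007, 0.2609, 0.0341]
tool_rot: [-3.139, 0.001, 1.372]
contact_force: [-0.3, -0.7, -2.3]
opening: 0.0458
grip_force: 35.0
```

```bash
python3 -c "
from h import *
s=robot.observe();print(s['tool_pos'],s['tool_rot'],s['grip_force'],s['contact_force'])
p=s['tool_pos'][:2]-[.6017,.2557];a=np.radians(-101.67);print('lamp xy',p@[np.cos(a),np.sin(a)],p@[-np.sin(a),np.cos(a)])"
```

```text
[0.60067175 0.26090426 0.0341377 ] [-3.13918756e+00  9.45727405e-04  1.37236551e+00] 34.99759018421173 [-0.31691555 -0.74315641 -2.3129213 ]
lamp xy -0.004888692301085171 -0.002059687850108947
```

Call:
step_arm:
  increments:
    - {"delta_pos":[0,0,-2.5],"dr":[0,0,0],"fingers":0.8}
    - {"delta_pos":[0,0,-6],"dr":[0,0,0],"fingers":0.8}
    - {"delta_pos":[0,0,-9],"dr":[0,0,0],"fingers":0.8}
    - {"delta_pos":[0,0,-11],"dr":[0,0,0],"fingers":0.8}
    - {"delta_pos":[0,0,-11],"dr":[0,0,0],"fingers":0.8}

```text
time: 3.9
tool_pos: [0.6022, 0.2613, 0.1464]
tool_rot: [3.139, -0.002, 1.372]
contact_force: [0.5, -0.0, -3.9]
opening: 0.0459
grip_force: 35.0
```

```bash
python3 -c "
from h import *
to([*jig(-.03,-.004),.135],92.26);print(robot.observe()['opening'])"
```

```text
delta cm [-36.76  -1.67   1.07] dr [  0.15  -0.07 -13.63]
0.045884337844491585
```

Call:
step_arm:
  increments:
    - {"delta_pos":[-3,-0.1,0],"dr":[0,0,-2],"fingers":0.8}
    - {"delta_pos":[-8,-0.4,0],"dr":[0,0,-4],"fingers":0.8}
    - {"delta_pos":[-13,-0.6,0],"dr":[0,0,-6],"fingers":0.8}
    - {"delta_pos":[-18,-0.8,0],"dr":[0,0,-8],"fingers":0.8}
    - {"delta_pos":[-23,-1,0],"dr":[0,0,-10],"fingers":0.8}

```text
time: 4.53
tool_pos: [0.5451, 0.0361, 0.1433]
tool_rot: [-3.139, -0.0, 1.548]
contact_force: [0.1, 0.2, -3.4]
opening: 0.046
grip_force: 35.0
```

```bash
python3 -c "
from h import *
to([*jig(-.03,-.004),.135],92.26)"
```

```text
delta cm [-13.26  -2.86   0.84] dr [-0.14 -0.02 -3.55]
```

Call:
step_arm:
  increments:
    - {"delta_pos":[-4,-0.9,0.2],"dr":[0,0,-1.5],"fingers":0.8}
    - {"delta_pos":[-8,-1.8,0.5],"dr":[0,0,-3],"fingers":0.8}
    - {"delta_pos":[-11,-2.4,0.8],"dr":[0,0,-3.6],"fingers":0.8}
    - {"delta_pos":[-13.2,-2.9,0.8],"dr":[0,0,-3.6],"fingers":0.8}
    - {"delta_pos":[-13.2,-2.9,0.8],"dr":[0,0,-3.6],"fingers":0.8}

```text
time: 5.15
tool_pos: [0.5133, -0.0948, 0.1355]
tool_rot: [-3.139, -0.001, 1.607]
contact_force: [-0.0, -1.3, -2.7]
opening: 0.0457
grip_force: 35.0
```

```bash
python3 -c "
from h import *
to([*jig(-.03,-.004),.075],92.26)
a=snap('scene','s2');b=snap('top','t2')
cv2.imwrite('pics/s2b.png',np.vstack([cv2.resize(a[180:300,100:260],(480,360),interpolation=cv2.INTER_CUBIC),cv2.resize(b[140:220,290:420],(480,240))]))"
```

```text
delta cm [-0.11  0.03  6.05] dr [-0.14 -0.05 -0.17]
```

View pics/s2b.png

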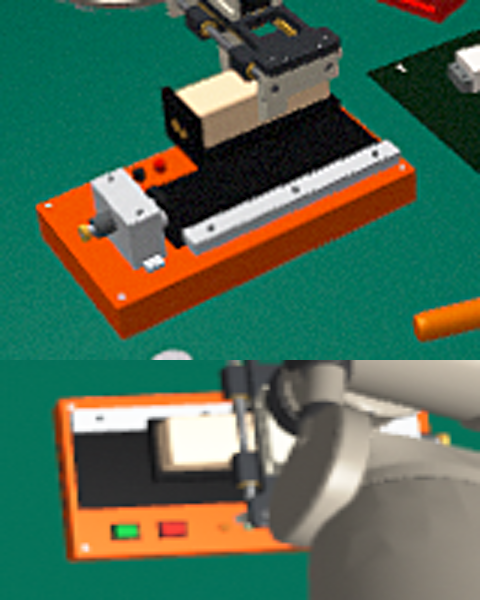

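The lamp is level and aligned above the bed, with its contacts towards the plunger. I'll lower it in stages with some extra fence clearance.

Call:
step_arm:
  increments:
    - {"delta_pos":[-0.1,-0.2,1.5],"dr":[0,0,0],"fingers":0.8}
    - {"delta_pos":[-0.1,-0.2,3],"dr":[0,0,-0.2],"fingers":0.8}
    - {"delta_pos":[-0.1,-0.2,4.4],"dr":[0,0,-0.2],"fingers":0.8}
    - {"delta_pos":[-0.1,-0.2,5.4],"dr":[0,0,-0.2],"fingers":0.8}
    - {"delta_pos":[-0.1,-0.2,5.6],"dr":[0,0,-0.2],"fingers":0.8}

```text
time: 5.88
tool_pos: [0.5121, -0.0946, 0.0798]
tool_rot: [-3.14, -0.001, 1.613]
contact_force: [-1.3, -0.1, -3.1]
opening: 0.0453
grip_force: 35.0
```

Call:
step_arm:
  increments:
    - {"delta_pos":[0,0,0.1],"dr":[0,0,0],"fingers":0.8}
    - {"delta_pos":[0,0,0.2],"dr":[0,0,0],"fingers":0.8}
    - {"delta_pos":[0,0,0.3],"dr":[0,0,0],"fingers":0.8}
    - {"delta_pos":[0,0,0.4],"dr":[0,0,0],"fingers":0.8}
    - {"delta_pos":[0,0,0.4],"dr":[0,0,0],"fingers":0.8}

```text
time: 6.5
tool_pos: [0.5124, -0.0949, 0.0767]
tool_rot: [3.142, -0.0, 1.613]
contact_force: [0.5, 1.4, -3.3]
opening: 0.0457
grip_force: 35.0
```

```bash
python3 -c "
from h import *
s=robot.observe();print(s['tool_pos'],s['tool_rot'],s['contact_force'])
to([*jig(-.03,-.004),.071],92.26)"
```

```text
[ 0.51241861 -0.09487043  0.0767111 ] [ 3.14152434e+00 -9.82053105e-05  1.61306550e+00] [ 0.54747272  1.41650328 -3.30084463]
delta cm [-0.1   0.1   0.57] dr [ 0.   -0.01  0.16]
```

Call:
step_arm:
  increments:
    - {"delta_pos":[0,0,0.1],"dr":[0,0,0],"fingers":0.8}
    - {"delta_pos":[0,0,0.2],"dr":[0,0,0],"fingers":0.8}
    - {"delta_pos":[0,0,0.3],"dr":[0,0,0],"fingers":0.8}
    - {"delta_pos":[0,0,0.4],"dr":[0,0,0],"fingers":0.8}
    - {"delta_pos":[0,0,0.4],"dr":[0,0,0],"fingers":0.8}

```text
time: 7.12
tool_pos: [0.5124, -0.0948, 0.0726]
tool_rot: [-3.141, -0.0, 1.613]
contact_force: [-0.5, 0.2, -3.3]
opening: 0.0454
grip_force: 35.0
```

Call:
step_arm:
  increments:
    - {"delta_pos":[0,0,0.05],"dr":[0,0,0],"fingers":0.8}
    - {"delta_pos":[0,0,0.05],"dr":[0,0,0],"fingers":0.8}
    - {"delta_pos":[0,0,0.1],"dr":[0,0,0],"fingers":0.8}
    - {"delta_pos":[0,0,0.1],"dr":[0,0,0],"fingers":0.8}
    - {"delta_pos":[0,0,0.1],"dr":[0,0,0],"fingers":0.8}

```text
time: 7.75
tool_pos: [0.5124, -0.0949, 0.0717]
tool_rot: [3.142, -0.0, 1.613]
contact_force: [-0.2, -0.5, -3.1]
opening: 0.0455
grip_force: 35.0
```

Call:
step_arm:
  increments:
    - {"delta_pos":[0,0,0.05],"dr":[0,0,0],"fingers":0.8}
    - {"delta_pos":[0,0,0.05],"dr":[0,0,0],"fingers":0.8}
    - {"delta_pos":[0,0,0.1],"dr":[0,0,0],"fingers":0.8}
    - {"delta_pos":[0,0,0.1],"dr":[0,0,0],"fingers":0.8}
    - {"delta_pos":[0,0,0.1],"dr":[0,0,0],"fingers":0.8}

```text
time: 8.38
tool_pos: [0.5125, -0.0949, 0.0711]
tool_rot: [3.141, 0.0, 1.613]
contact_force: [-2.0, 0.2, 3.9]
opening: 0.0464
grip_force: 35.0
```

Call:
step_arm:
  increments:
    - {"delta_pos":[0,0,0.05],"dr":[0,0,0],"fingers":0.8}
    - {"delta_pos":[0,0,0.05],"dr":[0,0,0],"fingers":0.8}
    - {"delta_pos":[0,0,0.1],"dr":[0,0,0],"fingers":0.8}
    - {"delta_pos":[0,0,0.1],"dr":[0,0,0],"fingers":0.8}
    - {"delta_pos":[0,0,0.1],"dr":[0,0,0],"fingers":0.8}

```text
time: 9.0
tool_pos: [0.5126, -0.0949, 0.071]
tool_rot: [3.141, 0.0, 1.613]
contact_force: [-5.1, 1.6, 13.3]
opening: 0.0458
grip_force: 35.0
```

Touchdown came at z = 0.071, as predicted. I'll ease off the downforce and feed the lamp towards the fence.

Call:
step_arm:
  increments:
    - {"delta_pos":[0,0,-0.08],"dr":[0,0,0],"fingers":0.8}
    - {"delta_pos":[0,0.1,-0.08],"dr":[0,0,0],"fingers":0.8}
    - {"delta_pos":[0,0.15,-0.08],"dr":[0,0,0],"fingers":0.8}
    - {"delta_pos":[0,0.2,-0.08],"dr":[0,0,0],"fingers":0.8}
    - {"delta_pos":[0,0.2,-0.08],"dr":[0,0,0],"fingers":0.8}

```text
time: 9.62
tool_pos: [0.5147, -0.095, 0.0711]
tool_rot: [3.141, 0.0, 1.613]
contact_force: [-3.2, -0.4, 6.7]
opening: 0.0457
grip_force: 35.0
```

Call:
step_arm:
  increments:
    - {"delta_pos":[0,0.05,0],"dr":[0,0,0],"fingers":0.8}
    - {"delta_pos":[0,0.1,0],"dr":[0,0,0],"fingers":0.8}
    - {"delta_pos":[0,0.1,0],"dr":[0,0,0],"fingers":0.8}
    - {"delta_pos":[0,0.15,0],"dr":[0,0,0],"fingers":0.8}
    - {"delta_pos":[0,0.15,0],"dr":[0,0,0],"fingers":0.8}

```text
time: 10.25
tool_pos: [0.5162, -0.095, 0.071]
tool_rot: [3.141, 0.0, 1.613]
contact_force: [-3.1, -0.1, 6.7]
opening: 0.0461
grip_force: 35.0
```

Call:
step_arm:
  increments:
    - {"delta_pos":[0,0.05,0],"dr":[0,0,0],"fingers":0.8}
    - {"delta_pos":[0,0.1,0],"dr":[0,0,0],"fingers":0.8}
    - {"delta_pos":[0,0.1,0],"dr":[0,0,0],"fingers":0.8}
    - {"delta_pos":[0,0.15,0],"dr":[0,0,0],"fingers":0.8}
    - {"delta_pos":[0,0.15,0],"dr":[0,0,0],"fingers":0.8}

```text
time: 10.88
tool_pos: [0.5177, -0.0949, 0.0711]
tool_rot: [3.141, 0.0, 1.613]
contact_force: [-3.2, -0.3, 6.5]
opening: 0.046
grip_force: 35.0
```

```bash
python3 -c "
from h import *
s=robot.observe();print(s['tool_pos'],s['tool_rot'],s['contact_force'],s['torque'])
a=snap('scene','s3');cv2.imwrite('pics/s3b.png',cv2.resize(a[190:290,105:245],(784,560),interpolation=cv2.INTER_CUBIC))"
```

```text
[ 0.51766957 -0.09489683  0.07106799] [3.14086292e+00 4.13851353e-04 1.61313293e+00] [-3.1975043  -0.28853517  6.53289728] [-0.03313073  0.415614    0.00894247]
```

View pics/s3b.png

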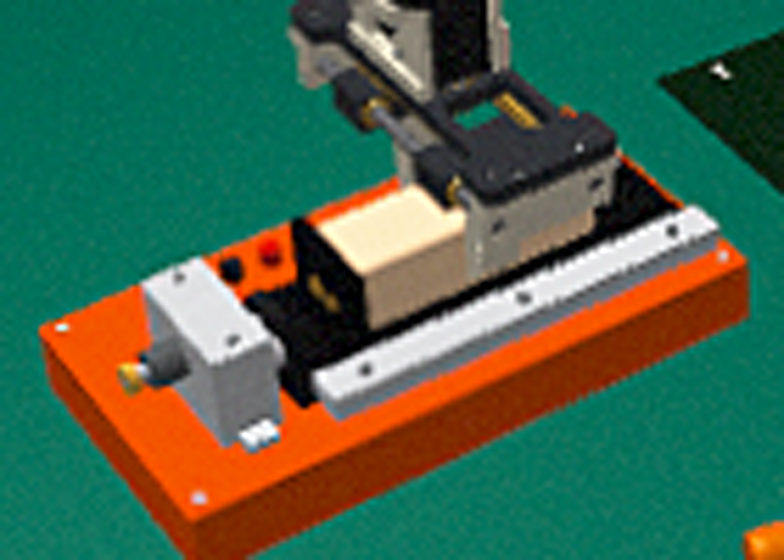

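The lamp is flat on the bed with its cap about 15–20 mm short of the plunger, and the force shows only sliding friction so far. I'll keep moving towards the fence.

Call:
step_arm:
  increments:
    - {"delta_pos":[0,0.03,0],"dr":[0,0,0],"fingers":0.8}
    - {"delta_pos":[0,0.05,0],"dr":[0,0,0],"fingers":0.8}
    - {"delta_pos":[0,0.08,0],"dr":[0,0,0],"fingers":0.8}
    - {"delta_pos":[0,0.1,0],"dr":[0,0,0],"fingers":0.8}
    - {"delta_pos":[0,0.1,0],"dr":[0,0,0],"fingers":0.8}

```text
time: 11.55
tool_pos: [0.5178, -0.0948, 0.0711]
tool_rot: [-3.141, 0.0, 1.613]
contact_force: [-6.8, -1.6, 8.6]
opening: 0.0457
grip_force: 35.0
```

Call:
step_arm:
  increments:
    - {"delta_pos":[0,0.03,0],"dr":[0,0,0],"fingers":0.8}
    - {"delta_pos":[0,0.05,0],"dr":[0,0,0],"fingers":0.8}
    - {"delta_pos":[0,0.08,0],"dr":[0,0,0],"fingers":0.8}
    - {"delta_pos":[0,0.1,0],"dr":[0,0,0],"fingers":0.8}
    - {"delta_pos":[0,0.1,0],"dr":[0,0,0],"fingers":0.8}

```text
time: 12.18
tool_pos: [0.518, -0.0948, 0.0712]
tool_rot: [-3.139, -0.0, 1.613]
contact_force: [-9.6, -1.3, 11.8]
opening: 0.0457
grip_force: 35.0
```

Fence contact is confirmed at jig y of about 0. I'll back off the side force and slide along the fence.

Call:
step_arm:
  increments:
    - {"delta_pos":[0,-0.08,-0.03],"dr":[0,0,0],"fingers":0.8}
    - {"delta_pos":[-0.4,-0.08,-0.03],"dr":[0,0,0],"fingers":0.8}
    - {"delta_pos":[-0.9,-0.08,-0.03],"dr":[0,0,0],"fingers":0.8}
    - {"delta_pos":[-1.4,-0.08,-0.03],"dr":[0,0,0],"fingers":0.8}
    - {"delta_pos":[-1.8,-0.08,-0.03],"dr":[0,0,0],"fingers":0.8}
  newtons: 45

```text
time: 12.8
tool_pos: [0.5186, -0.1117, 0.0711]
tool_rot: [-3.14, -0.002, 1.613]
contact_force: [-6.0, 6.3, 9.5]
opening: 0.0456
grip_force: 45.0
```

```bash
python3 -c "
from h import *
s=robot.observe();print(s['tool_pos'],s['tool_rot'],s['contact_force'])
a=s['tool_pos'][:2]-JO;d=np.array([np.cos(Ja),np.sin(Ja)]);print('jig x',a@d,'y',a@[-d[1],d[0]])"
```

```text
[ 0.51856427 -0.11167482  0.07110499] [-3.13996933e+00 -1.93559102e-03  1.61262529e+00] [-6.00662657  6.28457864  9.48628291]
jig x -0.013915753460610528 y 0.0005134290750871764
```

Call:
step_arm:
  increments:
    - {"delta_pos":[-0.2,0,-0.04],"dr":[0,0,0],"fingers":0.8}
    - {"delta_pos":[-0.4,0,-0.04],"dr":[0,0,0],"fingers":0.8}
    - {"delta_pos":[-0.6,0,-0.04],"dr":[0,0,0],"fingers":0.8}
    - {"delta_pos":[-0.8,0,-0.04],"dr":[0,0,0],"fingers":0.8}
    - {"delta_pos":[-0.8,0,-0.04],"dr":[0,0,0],"fingers":0.8}

```text
time: 13.42
tool_pos: [0.5189, -0.12, 0.0711]
tool_rot: [-3.14, -0.001, 1.613]
contact_force: [-5.1, 2.7, 4.4]
opening: 0.0456
grip_force: 45.0
```

Call:
step_arm:
  increments:
    - {"delta_pos":[-0.1,0,0],"dr":[0,0,0],"fingers":0.8}
    - {"delta_pos":[-0.2,0,0],"dr":[0,0,0],"fingers":0.8}
    - {"delta_pos":[-0.3,0,0],"dr":[0,0,0],"fingers":0.8}
    - {"delta_pos":[-0.4,0,0],"dr":[0,0,0],"fingers":0.8}
    - {"delta_pos":[-0.4,0,0],"dr":[0,0,0],"fingers":0.8}

```text
time: 14.05
tool_pos: [0.519, -0.1228, 0.0711]
tool_rot: [-3.14, -0.003, 1.613]
contact_force: [-4.7, 7.6, 7.0]
opening: 0.0461
grip_force: 45.0
```

Call:
step_arm:
  increments:
    - {"delta_pos":[-0.1,0,0],"dr":[0,0,0],"fingers":0.8}
    - {"delta_pos":[-0.2,0,0],"dr":[0,0,0],"fingers":0.8}
    - {"delta_pos":[-0.3,0,0],"dr":[0,0,0],"fingers":0.8}
    - {"delta_pos":[-0.4,0,0],"dr":[0,0,0],"fingers":0.8}
    - {"delta_pos":[-0.4,0,0],"dr":[0,0,0],"fingers":0.8}

```text
time: 14.68
tool_pos: [0.5191, -0.1264, 0.0711]
tool_rot: [-3.14, -0.004, 1.613]
contact_force: [-4.1, 9.7, 6.9]
opening: 0.0457
grip_force: 45.0
```

Call:
step_arm:
  increments:
    - {"delta_pos":[-0.1,0,0],"dr":[0,0,0],"fingers":0.8}
    - {"delta_pos":[-0.15,0,0],"dr":[0,0,0],"fingers":0.8}
    - {"delta_pos":[-0.2,0,0],"dr":[0,0,0],"fingers":0.8}
    - {"delta_pos":[-0.2,0,0],"dr":[0,0,0],"fingers":0.8}
    - {"delta_pos":[-0.2,0,0],"dr":[0,0,0],"fingers":0.8}

```text
time: 15.3
tool_pos: [0.5192, -0.1281, 0.0711]
tool_rot: [-3.139, -0.004, 1.613]
contact_force: [-3.4, 12.3, 7.3]
opening: 0.0461
grip_force: 45.0
```

Call:
step_arm:
  increments:
    - {"delta_pos":[-0.05,0,0],"dr":[0,0,0],"fingers":0.8}
    - {"delta_pos":[-0.1,0,0],"dr":[0,0,0],"fingers":0.8}
    - {"delta_pos":[-0.15,0,0],"dr":[0,0,0],"fingers":0.8}
    - {"delta_pos":[-0.2,0,0],"dr":[0,0,0],"fingers":0.8}
    - {"delta_pos":[-0.2,0,0],"dr":[0,0,0],"fingers":0.8}

```text
time: 15.92
tool_pos: [0.5192, -0.1298, 0.0712]
tool_rot: [-3.139, -0.004, 1.613]
contact_force: [-5.3, 12.4, 8.7]
opening: 0.0459
grip_force: 45.0
```

Call:
step_arm:
  increments:
    - {"delta_pos":[-0.03,0,0],"dr":[0,0,0],"fingers":0.8}
    - {"delta_pos":[-0.06,0,0],"dr":[0,0,0],"fingers":0.8}
    - {"delta_pos":[-0.1,0,0],"dr":[0,0,0],"fingers":0.8}
    - {"delta_pos":[-0.1,0,0],"dr":[0,0,0],"fingers":0.8}
    - {"delta_pos":[-0.1,0,0],"dr":[0,0,0],"fingers":0.8}

```text
time: 16.55
tool_pos: [0.5193, -0.1307, 0.0711]
tool_rot: [-3.139, -0.005, 1.613]
contact_force: [-4.4, 12.4, 8.2]
opening: 0.0456
grip_force: 45.0
```

Call:
step_arm:
  increments:
    - {"delta_pos":[-0.03,0,0],"dr":[0,0,0],"fingers":0.8}
    - {"delta_pos":[-0.06,0,0],"dr":[0,0,0],"fingers":0.8}
    - {"delta_pos":[-0.1,0,0],"dr":[0,0,0],"fingers":0.8}
    - {"delta_pos":[-0.1,0,0],"dr":[0,0,0],"fingers":0.8}
    - {"delta_pos":[-0.1,0,0],"dr":[0,0,0],"fingers":0.8}

```text
time: 17.18
tool_pos: [0.5193, -0.1316, 0.0712]
tool_rot: [-3.139, -0.005, 1.613]
contact_force: [-4.9, 13.0, 7.5]
opening: 0.0457
grip_force: 45.0
```

Call:
step_arm:
  increments:
    - {"delta_pos":[-0.03,0,0],"dr":[0,0,0],"fingers":0.8}
    - {"delta_pos":[-0.06,0,0],"dr":[0,0,0],"fingers":0.8}
    - {"delta_pos":[-0.1,0,0],"dr":[0,0,0],"fingers":0.8}
    - {"delta_pos":[-0.1,0,0],"dr":[0,0,0],"fingers":0.8}
    - {"delta_pos":[-0.1,0,0],"dr":[0,0,0],"fingers":0.8}

```text
time: 17.8
tool_pos: [0.5194, -0.1325, 0.0712]
tool_rot: [-3.139, -0.005, 1.613]
contact_force: [-3.7, 14.6, 8.1]
opening: 0.0455
grip_force: 45.0
```

Call:
step_arm:
  increments:
    - {"delta_pos":[-0.03,0,0],"dr":[0,0,0],"fingers":0.8}
    - {"delta_pos":[-0.06,0,0],"dr":[0,0,0],"fingers":0.8}
    - {"delta_pos":[-0.1,0,0],"dr":[0,0,0],"fingers":0.8}
    - {"delta_pos":[-0.1,0,0],"dr":[0,0,0],"fingers":0.8}
    - {"delta_pos":[-0.1,0,0],"dr":[0,0,0],"fingers":0.8}

```text
time: 18.42
tool_pos: [0.5194, -0.1326, 0.0712]
tool_rot: [-3.139, -0.006, 1.613]
contact_force: [-3.5, 17.7, 9.6]
opening: 0.0456
grip_force: 45.0
```

```bash
python3 -c "
from h import *
s=robot.observe();print(s['tool_pos'],s['contact_force'])
a=snap('scene','s4');cv2.imwrite('pics/s4b.png',cv2.resize(a[190:290,105:245],(784,560),interpolation=cv2.INTER_CUBIC))"
```

```text
[ 0.51938599 -0.13264394  0.07118834] [-3.46846464 17.69528872  9.60029527]
```

View pics/s4b.png

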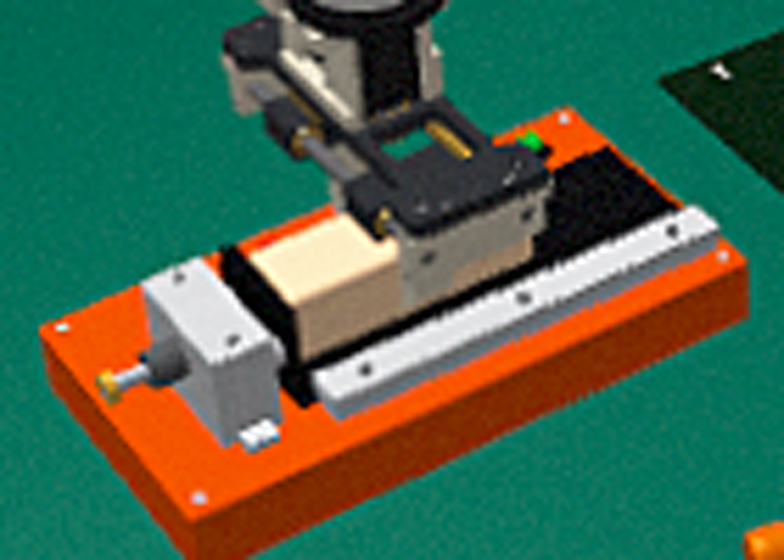

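The tool stalled at y = -0.1326 while the force rose, and the picture shows the cap at the stops with the plunger rod out at the back. I'll add a moderate preload.

Call:
step_arm:
  increments:
    - {"delta_pos":[-0.03,0,0],"dr":[0,0,0],"fingers":0.8}
    - {"delta_pos":[-0.06,0,0],"dr":[0,0,0],"fingers":0.8}
    - {"delta_pos":[-0.1,0,0],"dr":[0,0,0],"fingers":0.8}
    - {"delta_pos":[-0.13,0,0],"dr":[0,0,0],"fingers":0.8}
    - {"delta_pos":[-0.15,0,0],"dr":[0,0,0],"fingers":0.8}

```text
time: 19.1
tool_pos: [0.5194, -0.1327, 0.0712]
tool_rot: [-3.139, -0.008, 1.613]
contact_force: [-3.3, 23.9, 10.8]
opening: 0.0458
grip_force: 45.0
```

Call:
step_arm:
  increments:
    - {"delta_pos":[0,0,0],"dr":[0,0,0],"fingers":0.8}
    - {"delta_pos":[0,0,0],"dr":[0,0,0],"fingers":0.8}
    - {"delta_pos":[0,0,0],"dr":[0,0,0],"fingers":0.8}
    - {"delta_pos":[0,0,0],"dr":[0,0,0],"fingers":0.8}
    - {"delta_pos":[0,0,0],"dr":[0,0,0],"fingers":0.8}

```text
time: 19.73
tool_pos: [0.5194, -0.1327, 0.0712]
tool_rot: [-3.139, -0.008, 1.613]
contact_force: [-3.1, 23.5, 11.6]
opening: 0.0457
grip_force: 45.0
```

The push is steady at 23.5 N. Less the 9.5 N spring and about 3 N of friction, the stops carry roughly 11 N, which is within the limits.

```bash
python3 -c "
from cell import robot
print(robot.hand_in())"
```

```text
the job is handed in; nothing more can be done
None
```

I handed the job in at about 20 s with the lamp flush to the fence, hard up against the stops at an estimated 11 N and still held in the gripper; the hand-in gave no verdict.

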